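# Fit the spacer and clamp cap on a grinding wheel arbor

### The job

The white grinding wheel is already on the spindle of the green arbor stand. Put the brass spacer ring over the spindle so that it lies flat on the wheel and let go of it, then put the red clamp cap over the spindle so that it sits flat on the spacer, knob up. Leave the black ring where it is.

Things in the scene. Friction and masses are not known exactly. Their poses are not given: they have to be found in the camera images.
- arbor: Green round arbor stand, fixed: foot 130 mm across, column 90 mm across to 50 mm, steel flange to 58 mm. Steel spindle 16 mm thick, last 10 mm tapered to 6 mm, tip 112 mm above the bench. A loose white wheel (90 mm across, 18 mm thick) is already on the flange round the spindle, upper face 76 mm above the bench. Origin: spindle axis at bench level; z up.
- spacer: Brass spacer ring, loose, lying flat on the bench: outside diameter 54 mm, bore 34 mm, 20 mm high. Origin: centre of its underside (on the ring's axis); z along the axis, up.
- cap: Red clamp cap, loose, standing open side down on the bench: disc 54 mm across, 28 mm high, with a blind bore 34 mm across, 22 mm deep in its underside that goes over the spindle tip; on top a round knob 28 mm across, 30 mm high (58 mm overall). Origin: centre of its underside; z along its axis, up to the knob.
- black_ring: Black plastic ring of the same size as the spacer (54 mm outside, 34 mm bore, 20 mm high), lying flat on the bench; not needed, to be left alone. Origin: centre of its underside; z along the axis, up.

How it is judged:
By the outcome, as a careful person would: the job done as asked, in the order asked, and still so for the second after the job is handed in, with the robot touching nothing.
It also fails if it takes over 61 s, if anything falls off the work surface, if the arm or the gripper's body presses on something with over 40 N, if the wrist force passes 120 N, or if a joint passes its speed limit or range.

### The arm

A 6-joint arm with a two-finger parallel gripper is mounted at the origin on the work surface. World frame = base frame: x ahead of the robot, y to its left, z up, the work surface at z = 0. Lengths are in mm, angles in rad, forces in N, time in s.
With the tool pointing down it reaches from about 325 to 850 mm from the base axis. Payload 4.4 kg.
Tool frame: the origin (TCP) lies where the fingers leave the gripper's body, on its centre line; the fingertips stand 97 mm ahead of it and the grasp point (between the pads) lies 78 mm ahead of it (tip_extent is the y of the fingertips in the tool frame, in mm); y points along the fingers, z is the direction in which the jaws open and shut, and the axes are right-handed (so a half turn about y gives the same grasp; the last joint's range is limited). The gripper opens to 94 mm and grips with 3 to 60 N. Pads are 16 mm wide; open, the fingers measure 119 mm over their backs; the gripper's body (75 mm by 177 mm) begins 78 mm behind the grasp point.
Start: joints at [-1.425, 0.207, 1.542, -0, 1.393, -0.15], TCP at [167.603, -550.034, 302.647] pointing down, gripper open.
Joint ranges: [-2.73, 2.73], [-0.86, 2.22], [0.23, 2.46], [-1.11, 4.25], [0.08, 2.63], [-2.82, 2.82]. Speed limits (rad/s): [2.79, 2.79, 3.14, 3.14, 3.14, 3.14].

### API

Orientations are given as a rotation vector (axis times angle).
In Python, from station import sense, grab_frame, calibration, sign_off, regions_of, tip_extent gives the robot as it stands.
- The arm moves only by the tool carry_out, never from a script. Its argument "commands" is a list of rows, each a list of 5 numbers: the closure, from 0 (fully open) to 1 (shut), then the shift along the tool's x, y, z in m, then the turn about the tool's y in degrees. In form: [[jaw, tx, ty, tz, spin], ...]. A call has 1 to 5 rows; each row shifts and turns the pose as measured when the row begins, along the tool's axes as they then stand; what a row does not reach is not made up. A row lasts 1/10 s, in which the tool goes at most 50 mm and 8.59 degrees, less where a joint would pass 70% of its speed; a pose out of reach is approached as far as the arm can. A call is refused whole if a number of a shift passes 0.05 or a number of a turn 8.59, either way. A call with a gripper value outside its range is refused whole. The fingers move at their own pace and stop on an object; "squeeze" is the grip in N (left out, the last holds). Time passes only in rows, so rows that do not move let the fingers close. It gives the time, the measured TCP pose, the force and the opening at its end, in the units of the state.
- sense(): the state, without advancing time (a new reading comes with each control period).
- grab_frame(name): name is "scene" or "top"; returns the picture (480x640x3 uint8, red, green, blue); there is no depth.
- calibration(name): a dict with "fx", "fy", "cx", "cy" (pixels), "cam_to_world" (4x4, takes a point from camera to world coordinates). Camera axes: x right, y down, z forward; pixel columns grow to the right and rows downward; lengths in mm; the calibration is good to about 2 mm. A picture is of the moment at which its call begins. calibration takes no time and is no camera call.
- sign_off(): hands the job in, once; it reports no verdict.
Trained networks look in the newest picture that a camera, given by its name, has taken for a name from the list of things; names that differ only in an ending like _2 or _b are one class to them, and where a whole thing is asked for, a point or a joint stands for the part that bears it (a point fixed in the world has none). Each returns a list of dicts, best first, with "p" (0 to 1); they miss things now and then, are a little off and sometimes report something else, mostly with a low value. They report only what shows in the picture. A call takes as long as a camera call.
- regions_of(camera, thing): "mask" (480x640 bool, what is visible of it) and "uv" ([column, row] in pixels, amid what is visible of it).
The state is a dict: "time_s": time; "joint_pos": joint angles; "joint_vel": joint speeds; "effort": joint torques, N m; "tool_pos": TCP position; "orientation": TCP orientation; "contact_force": force on the tool from outside, world axes, zero at the start; "ft_torque": the same for the moment, N m; "finger_gap": finger opening in mm.
Only numpy, scipy, OpenCV 4.12 (cv2) and the standard library are available. Lean on these libraries where they do the work, as an engineer would, in place of code of your own. Each camera call takes 0.05 s, during which the arm holds its last target. There are 200 camera calls.

## Working session

There is one attempt and no reset: what is moved stays moved. The work goes in short steps, Python scripts to look and compute and a tool call to move; the robot and the scene stay as the last step left them, time stands still between calls to the robot, and variables do not carry over. Pictures are saved under pics/ and viewed, about 8 in all and at most 12, crops included, and the job is handed in when it is done.

Besides the shell and the picture viewer there is one more tool, called after "Emit:" as name(argument=value, ...) on one line, values as JSON. carry_out: Moves the arm, as the interface text tells. Its arguments: {"type":"object","properties":{"commands":{"type":"array","items":{"type":"array","items":{"type":"number"}}},"squeeze":{"type":"number"}},"required":["commands"]}

```bash
mkdir -p pics; cat > h.py <<'E'
import numpy as np, cv2
from station import *
from scipy.spatial.transform import Rotation as R
def plane(cam,uv,z):
    c=calibration(cam);M=np.array(c['cam_to_world'])
    d=M[:3,:3]@np.array([(uv[0]-c['cx'])/c['fx'],(uv[1]-c['cy'])/c['fy'],1]);o=M[:3,3]
    return o+d*(z-o[2])/d[2]
def proj(cam,P):
    c=calibration(cam);M=np.linalg.inv(np.array(c['cam_to_world']));p=M[:3,:3]@np.array(P,float)+M[:3,3]
    return np.array([c['fx']*p[0]/p[2]+c['cx'],c['fy']*p[1]/p[2]+c['cy']])
def save(cam,name):
    im=grab_frame(cam);cv2.imwrite('pics/'+name,im[:,:,::-1]);return im
E
python3 - <<'E'
from h import *
s=sense();print(s['tool_pos'],s['orientation'],s['finger_gap'],tip_extent);print(R.from_rotvec(s['orientation']).as_matrix().round(3))
a=save('scene','a.png');b=save('top','b.png')
for cam in('scene','top'):
    c=calibration(cam);print(cam,c['fx'],np.array(c['cam_to_world']).round(2).tolist())
    for t in('arbor','spacer','cap','black_ring'):
        for r in regions_of(cam,t)[:3]:
            ys,xs=np.where(r['mask']);print(cam,t,round(r['p'],2),r['uv'],xs.min(),xs.max(),ys.min(),ys.max(),plane(cam,r['uv'],20).round(0))
print(sense()['time_s'])
E
```

```text
[ 167.51197726 -549.44265898  301.51384075] [-0.30723162  2.06474663 -2.0600672 ] 94.02541226660813 97.19999999999999
[[-0.957 -0.     0.291]
 [-0.291  0.002 -0.957]
 [-0.    -1.    -0.002]]
scene 529.4346178253362 [[0.79, 0.45, -0.42, 898.57], [0.61, -0.57, 0.55, -476.33], [0.01, -0.69, -0.73, 669.01], [0.0, 0.0, 0.0, 1.0]]
scene arbor 0.67 [309.6, 261.6] 268 345 207 287 [548. -40.  20.]
scene spacer 0.94 [379.2, 159.6] 367 393 148 171 [490. 251.  20.]
scene cap 0.84 [139.6, 325.5] 119 159 302 347 [ 431. -289.   20.]
scene black_ring 0.86 [434.4, 209.4] 422 452 196 223 [645. 194.  20.]
top 465.81062600386133 [[0.02, -0.99, 0.13, 407.7], [-1.0, -0.02, -0.0, 15.06], [0.0, -0.13, -0.99, 986.73], [0.0, 0.0, 0.0, 1.0]]
top arbor 0.82 [336.0, 244.1] 305 365 210 270 [516. -23.  20.]
top spacer 0.65 [196.3, 263.6] 185 213 245 272 [470. 267.  20.]
top cap 0.87 [460.6, 290.2] 450 478 276 301 [ 425. -281.   20.]
top black_ring 0.95 [225.7, 177.8] 217 242 170 195 [653. 214.  20.]
0.5
```

```bash
python3 -c "
import cv2,numpy as np
a=cv2.imread('pics/a.png');b=cv2.imread('pics/b.png');cv2.imwrite('pics/ab.png',cv2.resize(np.vstack([a,b]),(450,600)) )"
```

```text
(no output)
```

View pics/b.png

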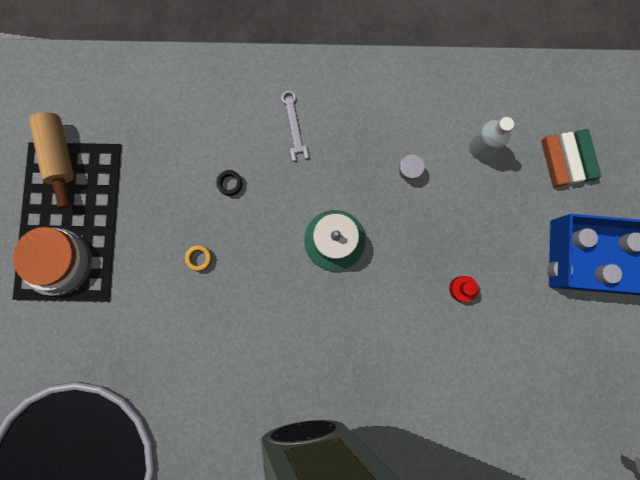

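View pics/a.png

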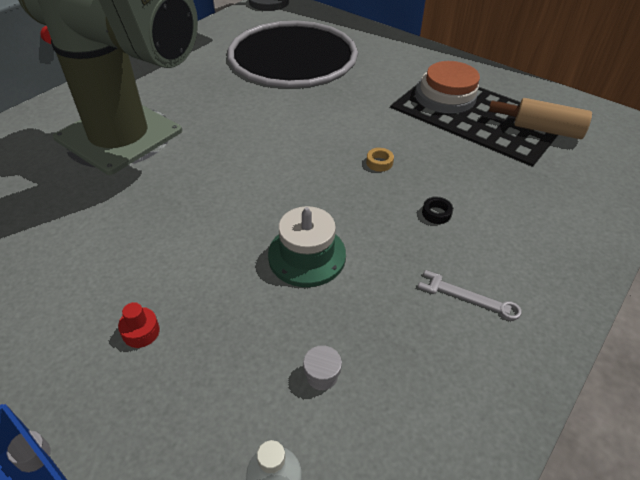

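The top view shows the arbor at (336,240), brass ring (198,258), red cap (465,289) and black ring (230,183). The scene view agrees, with the arbor at (307,245), brass ring (380,159) and cap (138,325). I'll refine the positions by fitting projected outlines to colour masks.

```bash
cat >> h.py <<'E'
from scipy.optimize import least_squares
A=np.linspace(0,2*np.pi,60)
def hull(cam,xy,cyls):
    m=np.zeros((480*4,640*4),np.uint8)
    for r,z0,z1 in cyls:
        p=np.array([proj(cam,(xy[0]+r*np.cos(t),xy[1]+r*np.sin(t),z)) for z in(z0,z1) for t in A])
        cv2.fillPoly(m,[cv2.convexHull((p*4+1.5).round().astype(np.int32))],1)
    ys,xs=np.where(m);return np.array([xs.mean()/4-.375,ys.mean()/4-.375]),m.sum()/16
def colmask(im,kind,uv,w=45):
    h=cv2.cvtColor(im,cv2.COLOR_RGB2HSV).astype(int);H,S,V=h[...,0],h[...,1],h[...,2]
    m={'brass':(H>12)&(H<32)&(S>110)&(V>60),'red':((H<6)|(H>174))&(S>150)&(V>50),'white':(S<45)&(V>165)}[kind]
    k=np.zeros_like(m);u,v=map(int,uv);k[max(0,v-w):v+w,max(0,u-w):u+w]=1
    m=(m&k).astype(np.uint8);c,_=cv2.findContours(m,cv2.RETR_EXTERNAL,cv2.CHAIN_APPROX_NONE)
    c=max(c,key=cv2.contourArea);o=np.zeros_like(m);cv2.drawContours(o,[c],-1,1,-1);return o
def fit(ims,kind,cyls,x0,w=45):
    cen={}
    for cam,im in ims.items():
        m=colmask(im,kind,proj(cam,(*x0,cyls[0][2])),w);ys,xs=np.where(m);cen[cam]=(np.array([xs.mean(),ys.mean()]),m.sum())
    out={}
    for cams in [[c] for c in ims]+[list(ims)]:
        x=np.array(x0,float)
        f=lambda x:np.concatenate([hull(c,x,cyls)[0]-cen[c][0] for c in cams])
        for _ in range(4):
            r=f(x);J=np.array([(f(x+d)-f(x-d))/20 for d in([10,0],[0,10])]).T;x=x-np.linalg.lstsq(J,r,rcond=None)[0]
        out['+'.join(cams)]=x
        print(kind,cams,x.round(1),[ (cen[c][1],round(hull(c,x,cyls)[1])) for c in cams],f(x).round(2))
    return x
RING=[(27,0,20)];CAP=[(27,0,28),(14,28,58)];WH=[(45,58,76),(8,76,102)]
E
python3 - <<'E'
from h import *
ims={c:cv2.imread('pics/'+f)[:,:,::-1].copy() for c,f in(('scene','a.png'),('top','b.png'))}
fit(ims,'brass',RING,(480,258));fit(ims,'red',CAP,(428,-285));x=fit(ims,'white',[(45,76,76)],(530,-30))
for c,f in (('scene','a.png'),('top','b.png')): print(c,proj(c,(*x,112)),proj(c,(*x,76)))
m=colmask(ims['scene'],'white',proj('scene',(*x,76)));
big=[]
for c in ims:
    v=ims[c][:,:,::-1].copy();u=proj(c,(*x,90)).astype(int);v=v[u[1]-40:u[1]+40,u[0]-40:u[0]+40];v=cv2.resize(v,(400,400),interpolation=cv2.INTER_NEAREST)
    for z,col in((112,(0,0,255)),(76,(255,0,0))):
        q=(proj(c,(*x,z))-(u-40)+.5)*5;cv2.circle(v,tuple(q.astype(int)),4,col,1)
    big.append(v)
cv2.imwrite('pics/c.png',np.hstack(big))
E
```

```text
brass ['scene'] [482.8 264.7] [(np.uint64(515), 587)] [0.03 0.  ]Traceback (most recent call last):
  File "<stdin>", line 3, in <module>
  File "h.py", line 36, in fit
    r=f(x);J=np.array([(f(x+d)-f(x-d))/20 for d in([10,0],[0,10])]).T;x=x-np.linalg.lstsq(J,r,rcond=None)[0]
                               ~^^^^^
  File "h.py", line 34, in <lambda>
    f=lambda x:np.concatenate([hull(c,x,cyls)[0]-cen[c][0] for c in cams])
                               ~~~~^^^^^^^^^^
  File "h.py", line 18, in hull
    p=np.array([proj(cam,(xy[0]+r*np.cos(t),xy[1]+r*np.sin(t),z)) for z in(z0,z1) for t in A])
                ~~~~^^^^^^^^^^^^^^^^^^^^^^^^^^^^^^^^^^^^^^^^^^^^^
  File "h.py", line 9, in proj
    c=calibration(cam);M=np.linalg.inv(np.array(c['cam_to_world']));p=M[:3,:3]@np.array(P,float)+M[:3,3]
ValueError: time passes only in moves, steps and waits
```

```bash
sed -i 's/^def plane/import functools,station\ncalibration=functools.lru_cache(None)(station.calibration)\ndef plane/' h.py
cat > c.py <<'E'
from h import *
ims={c:cv2.imread('pics/'+f)[:,:,::-1].copy() for c,f in(('scene','a.png'),('top','b.png'))}
fit(ims,'brass',RING,(480,258));fit(ims,'red',CAP,(428,-285));x=fit(ims,'white',[(45,76,76)],(530,-30))
big=[]
for c in ims:
    v=ims[c][:,:,::-1].copy();u=proj(c,(*x,90)).astype(int);v=v[u[1]-40:u[1]+40,u[0]-40:u[0]+40];v=cv2.resize(v,(400,400),interpolation=cv2.INTER_NEAREST)
    for z,col in((112,(0,0,255)),(76,(255,0,0))):
        q=(proj(c,(*x,z))-(u-40)+.5)*5;cv2.circle(v,tuple(q.astype(int)),4,col,1)
    big.append(v)
cv2.imwrite('pics/c.png',np.hstack(big))
E
python3 c.py
```

```text
brass ['scene'] [482.8 264.7] [(np.uint64(515), 587)] [0.03 0.  ]
brass ['top'] [482.7 266.2] [(np.uint64(539), 595)] [-0.01  0.  ]
brass ['scene', 'top'] [482.6 265.7] [(np.uint64(515), 584), (np.uint64(539), 594)] [ 0.22 -0.29  0.25  0.01]
red ['scene'] [ 427.7 -289.7] [(np.uint64(1363), 1508)] [0.05 0.  ]
red ['top'] [ 428.5 -288.9] [(np.uint64(599), 654)] [ 0.   -0.01]
red ['scene', 'top'] [ 428.  -289.5] [(np.uint64(1363), 1507), (np.uint64(599), 654)] [0.29 0.01 0.29 0.26]
white ['scene'] [529.6 -22.4] [(np.uint64(1447), 1847)] [ 0.03 -0.  ]
white ['top'] [527.  -19.3] [(np.uint64(1548), 1635)] [-0. -0.]
white ['scene', 'top'] [528.1 -20.7] [(np.uint64(1447), 1841), (np.uint64(1548), 1636)] [ 0.   -1.02  0.72 -0.57]
```

View pics/c.png

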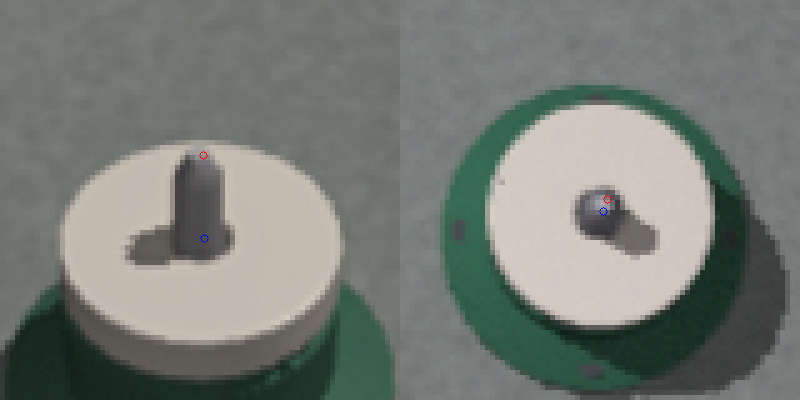

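The wheel fit, corrected by the spindle tip seen about 1 px away, puts the spindle near (530,-19). The bore leaves ±9 mm of clearance. The ring is at (482.6,265.7) and the cap at (428,-289.5). I'll first turn the tool to the world axes, so that tx=-dx, ty=-dz and tz=-dy.

Emit:
carry_out(commands=[[0,-0.02,0,-0.02,8.45],[0,-0.03,0,-0.03,8.45],[0,-0.03,0,-0.038,0],[0,-0.03,0,-0.038,0],[0,-0.03,0,-0.038,0]])

```text
time_s: 1.0
tool_pos: [297.5, -377.9, 302.5]
orientation: [-0.022, -2.207, 2.216]
contact_force: [0.9, -0.3, 0.0]
finger_gap: 94.0
```

Emit:
carry_out(commands=[[0,-0.02,0,-0.045,0],[0,-0.02,0,-0.045,0],[0,-0.02,0,-0.045,0],[0,-0.02,0,-0.045,0],[0,-0.02,0,-0.045,0]])

```text
time_s: 1.5
tool_pos: [403.6, -151.2, 303.3]
orientation: [-0.03, -2.205, 2.222]
contact_force: [0.4, 0.0, 0.8]
finger_gap: 94.2
```

Emit:
carry_out(commands=[[0,-0.017,0,-0.046,0],[0,-0.017,0,-0.046,0],[0,-0.017,0,-0.046,0],[0,-0.017,0,-0.046,0],[0,-0.017,0,-0.046,0]])

```text
time_s: 2.0
tool_pos: [494.1, 82.1, 304.5]
orientation: [-0.038, -2.206, 2.228]
contact_force: [0.9, -0.6, 0.2]
finger_gap: 94.0
```

Emit:
carry_out(commands=[[0,0,0,-0.045,0],[0,0,0,-0.045,0],[0,0,0,-0.045,0],[0,0,0,-0.03,0],[0,0,0,0,0]])

```text
time_s: 2.5
tool_pos: [498.3, 259.9, 303.8]
orientation: [0.034, 2.212, -2.228]
contact_force: [0.4, -0.4, -0.1]
finger_gap: 94.2
```

Emit:
carry_out(commands=[[0,0.016,0.02,-0.006,0],[0,0,0.045,0,0],[0,0,0.045,0,0],[0,0,0.03,0,0],[0,0,0,0,0]])

```text
time_s: 3.0
tool_pos: [487.0, 264.1, 163.1]
orientation: [0.041, 2.207, -2.223]
contact_force: [-1.3, 0.1, -0.1]
finger_gap: 94.1
```

```bash
python3 - <<'E'
from h import *
s=sense();print(s['tool_pos'],R.from_rotvec(s['orientation']).as_matrix().round(3),s['joint_pos'])
ims={c:save(c,'d_%s.png'%c) for c in('scene','top')}
cv2.imwrite('pics/d.png',np.hstack([cv2.resize(ims[c][:,:,::-1][v-75:v+75,u-75:u+75],(400,400)) for c,(u,v) in(('scene',(380,150)),('top',(198,258)))]))
E
```

```text
[486.9850962  264.14577742 163.06284295] [[-1.     0.025 -0.012]
 [ 0.012 -0.007 -1.   ]
 [-0.025 -1.     0.007]] [ 0.34751098  0.30949532  1.72710536 -0.01707114  1.08403662  1.93854977]
```

View pics/d.png

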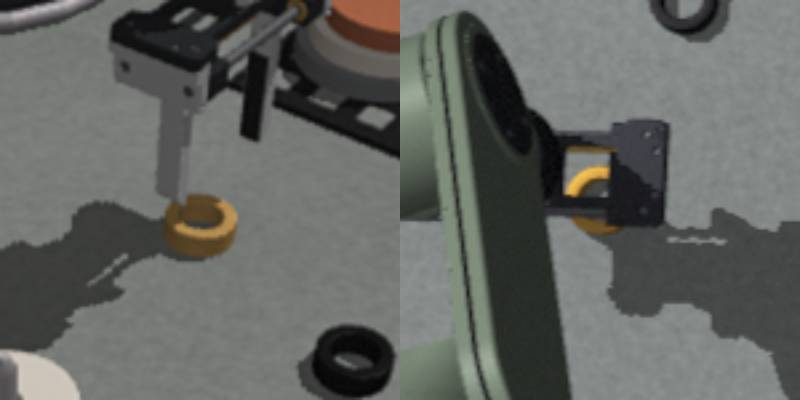

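The crop shows the open fingers above the ring, straddling it. The tool has about 1.5° of pitch tilt, which I'm allowing for.

Emit:
carry_out(commands=[[0,0.008,0,-0.002,0],[0,0,0.03,0,0],[0,0,0.02,0,0],[0,0,0.01,0,0],[0,0,0,0,0]])

```text
time_s: 3.6
tool_pos: [491.3, 270.0, 118.9]
orientation: [0.076, 2.205, -2.195]
contact_force: [0.4, -0.6, 0.6]
finger_gap: 93.7
```

```bash
cat > s.py <<'E'
from h import *
s=sense();M=R.from_rotvec(s['orientation']).as_matrix();p=np.array(s['tool_pos'])
print(s['time_s'],p.round(1),'tip',(p+97*M[:,1]).round(1),M.round(3).tolist(),np.round(s['joint_pos'],3),np.round(s['joint_vel'],3),s['contact_force'],s['finger_gap'])
E
python3 s.py
```

```text
3.6 [491.3 270.  118.9] tip [496.6 270.4  22. ] [[-0.998, 0.055, -0.014], [0.014, 0.004, -1.0], [-0.055, -0.998, -0.005]] [ 0.355  0.374  1.751 -0.019  0.963  1.95 ] [ 0.001 -0.034 -0.021 -0.001  0.007  0.001] [ 0.44958654 -0.63206876  0.62534809] 93.70481392131525
```

Emit:
carry_out(commands=[[0,0,0,0,0]])

```text
time_s: 3.7
tool_pos: [492.1, 270.4, 120.5]
orientation: [0.078, 2.205, -2.193]
contact_force: [-0.8, -1.3, 1.7]
finger_gap: 94.2
```

```bash
python3 s.py
```

```text
3.7 [492.1 270.4 120.5] tip [497.7 270.9  23.6] [[-0.998, 0.058, -0.013], [0.014, 0.005, -1.0], [-0.057, -0.998, -0.006]] [ 0.355  0.372  1.75  -0.019  0.964  1.95 ] [ 0.002 -0.01  -0.004  0.     0.006  0.001] [-0.77593164 -1.29171914  1.70554831] 94.2395692860966
```

Emit:
carry_out(commands=[[0,0.012,0,0.005,0],[0,0.004,0,0,0],[0,0,0,0,0]])

```text
time_s: 4.0
tool_pos: [478.3, 266.7, 124.0]
orientation: [0.086, 2.204, -2.186]
contact_force: [-0.0, -0.0, 0.4]
finger_gap: 94.2
```

```bash
python3 s.py
```

```text
4.0 [478.3 266.7 124. ] tip [484.6 267.5  27.2] [[-0.998, 0.065, -0.013], [0.014, 0.008, -1.0], [-0.065, -0.998, -0.009]] [ 0.358  0.339  1.788 -0.019  0.951  1.952] [-0.001 -0.015 -0.003 -0.002  0.006  0.001] [-0.03076423 -0.03281823  0.44719514] 94.1861172162578
```

Emit:
carry_out(commands=[[0,0,0.01,0,0]])

```text
time_s: 4.1
tool_pos: [480.8, 267.6, 116.0]
orientation: [0.092, 2.203, -2.181]
contact_force: [0.2, -0.4, -0.2]
finger_gap: 94.4
```

```bash
python3 s.py
```

```text
4.1 [480.8 267.6 116. ] tip [487.6 268.5  19.2] [[-0.997, 0.07, -0.013], [0.014, 0.01, -1.0], [-0.07, -0.997, -0.011]] [ 0.357  0.354  1.788 -0.019  0.93   1.953] [-0.002  0.183  0.03  -0.003 -0.215  0.004] [ 0.21086664 -0.41253229 -0.19624021] 94.35596613560766
```

Emit:
carry_out(commands=[[0,0.006,0.016,0.003,0]])

```text
time_s: 4.2
tool_pos: [478.0, 265.7, 100.8]
orientation: [0.097, 2.203, -2.176]
contact_force: [0.1, -0.8, -0.3]
finger_gap: 94.3
```

```bash
python3 s.py
```

```text
4.2 [478.  265.7 100.8] tip [485.3 266.8   4.1] [[-0.997, 0.075, -0.013], [0.014, 0.012, -1.0], [-0.075, -0.997, -0.013]] [ 0.356  0.372  1.805 -0.02   0.89   1.952] [-0.015  0.178  0.198 -0.006 -0.386 -0.007] [ 0.13178112 -0.80563111 -0.29755788] 94.25235482482861
```

Emit:
carry_out(commands=[[0.6,0.002,0,0.001,0],[0.6,0,0.001,0,0]], squeeze=25)

```text
time_s: 4.4
tool_pos: [475.7, 264.3, 98.1]
orientation: [0.095, 2.203, -2.178]
contact_force: [-0.7, -1.3, 3.9]
finger_gap: 81.1
```

```bash
python3 s.py
```

```text
4.4 [475.7 264.3  98.1] tip [482.8 265.3   1.3] [[-0.997, 0.073, -0.013], [0.014, 0.011, -1.0], [-0.073, -0.997, -0.012]] [ 0.355  0.373  1.811 -0.02   0.885  1.951] [-0.003  0.034  0.001 -0.032 -0.013 -0.003] [-0.74004217 -1.27794874  3.88993895] 81.1267567579187
```

Emit:
carry_out(commands=[[0.6,0,-0.001,0,0],[0.6,0,0,0,0],[0.6,0,0,0,0]])

```text
time_s: 4.7
tool_pos: [476.4, 264.6, 99.6]
orientation: [0.096, 2.203, -2.178]
contact_force: [0.4, 0.1, 0.3]
finger_gap: 57.4
```

```bash
python3 s.py
```

```text
4.7 [476.4 264.6  99.6] tip [483.5 265.7   2.9] [[-0.997, 0.074, -0.013], [0.014, 0.011, -1.0], [-0.074, -0.997, -0.012]] [ 0.355  0.371  1.809 -0.019  0.888  1.951] [ 0.001 -0.002 -0.006  0.003  0.002  0.002] [0.4200502  0.11536827 0.26547381] 57.389438815538
```

Emit:
carry_out(commands=[[0.6,0,0,0,0],[0.6,0,0,0,0]])

```text
time_s: 4.9
tool_pos: [476.4, 264.7, 99.7]
orientation: [0.096, 2.203, -2.177]
contact_force: [0.5, -0.9, -1.0]
finger_gap: 53.6
```

Emit:
carry_out(commands=[[0.6,0,-0.02,0,0],[0.6,0,-0.02,0,0],[0.6,0,-0.02,0,0]])

```text
time_s: 5.2
tool_pos: [468.4, 262.8, 156.5]
orientation: [0.085, 2.205, -2.187]
contact_force: [-0.0, 1.0, -1.2]
finger_gap: 53.8
```

```bash
python3 s.py
```

```text
5.2 [468.4 262.8 156.5] tip [474.5 263.5  59.7] [[-0.998, 0.063, -0.014], [0.014, 0.008, -1.0], [-0.063, -0.998, -0.009]] [ 0.357  0.269  1.798 -0.017  1.013  1.951] [ 0.007 -0.339 -0.075  0.005  0.417 -0.005] [-0.04916339  0.96764991 -1.18982347] 53.783383749468285
```

Emit:
carry_out(commands=[[0.6,-0.005,-0.03,0,0],[0.6,-0.01,-0.03,0.02,0],[0.6,-0.01,-0.02,0.04,0],[0.6,-0.01,0,0.045,0],[0.6,-0.01,0,0.045,0]])

```text
time_s: 5.7
tool_pos: [506.5, 112.6, 243.4]
orientation: [0.076, 2.2, -2.177]
contact_force: [0.5, -0.1, -0.7]
finger_gap: 53.8
```

Emit:
carry_out(commands=[[0.6,-0.005,0,0.045,0],[0.6,-0.005,0,0.045,0],[0.6,0,0,0.03,0],[0.6,0,0,0.005,0],[0.6,0,0,0,0]])

```text
time_s: 6.2
tool_pos: [516.2, -22.1, 243.3]
orientation: [0.086, 2.201, -2.181]
contact_force: [1.8, 0.2, -1.4]
finger_gap: 53.8
```

```bash
python3 s.py
```

```text
6.2 [516.2 -22.1 243.3] tip [522.9 -21.2 146.5] [[-0.998, 0.069, -0.009], [0.01, 0.009, -1.0], [-0.068, -0.998, -0.009]] [-0.222  0.107  1.787  0.026  1.183  1.35 ] [-0.017 -0.001  0.006  0.002  0.003 -0.   ] [ 1.7853997   0.16274784 -1.41160008] 53.80536049816855
```

Emit:
carry_out(commands=[[0.6,-0.008,0.01,-0.002,0],[0.6,0,0.01,0,0],[0.6,0,0,0,0]])

```text
time_s: 6.5
tool_pos: [525.8, -16.5, 221.6]
orientation: [0.081, 2.202, -2.178]
contact_force: [-0.1, 0.3, -2.6]
finger_gap: 54.0
```

```bash
python3 s.py; cat > look.py <<'E'
import sys
from h import *
n=sys.argv[1];hw=45
S=(530,-19);ims={c:save(c,n+c+'.png') for c in('scene','top')};big=[]
s=sense();M=R.from_rotvec(s['orientation']).as_matrix();t=np.array(s['tool_pos'])+97*M[:,1]
for c in ims:
    v=ims[c][:,:,::-1];u=proj(c,(*S,112)).astype(int);v=cv2.resize(v[u[1]-hw:u[1]+hw,u[0]-hw:u[0]+hw],(400,400),interpolation=cv2.INTER_CUBIC)
    k=400/(2*hw)
    for P,col in(((*S,112),(255,0,0)),((*S,76),(255,0,255)),((t[0],t[1],t[2]-3),(0,255,0))):
        q=(proj(c,P)-(u-hw)+.5)*k;cv2.circle(v,tuple(q.astype(int)),4,col,1)
    big.append(v)
cv2.imwrite('pics/'+n+'.png',np.hstack(big))
E
python3 look.py e
```

```text
6.5 [525.8 -16.5 221.6] tip [532.3 -15.4 124.8] [[-0.998, 0.067, -0.006], [0.007, 0.011, -1.0], [-0.067, -0.998, -0.011]] [-0.207  0.153  1.783  0.027  1.141  1.359] [ 0.025  0.004 -0.019  0.006 -0.004  0.004] [-0.05234382  0.31201872 -2.60459744] 54.011995948246025
```

View pics/e.png

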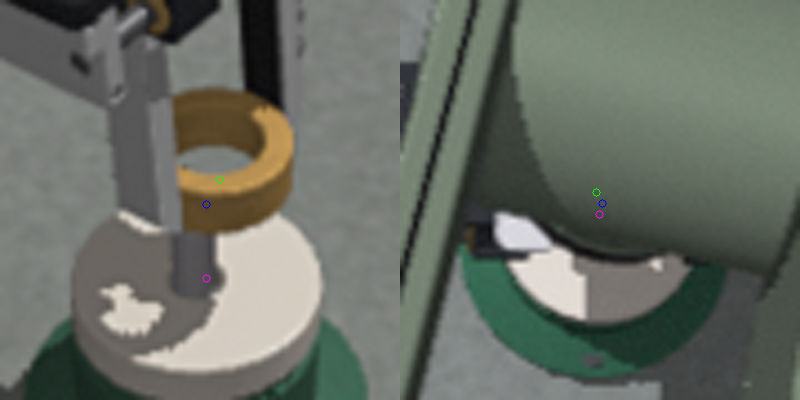

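The scene crop shows the ring held level, with its centre near crop column 219 and the spindle near 194. So the ring is about 8 mm too far right, and I'm shifting it.

Emit:
carry_out(commands=[[0.6,0.005,0,0.006,0],[0.6,0,0.005,0,0],[0.6,0,0,0,0]])

```text
time_s: 6.9
tool_pos: [521.5, -21.9, 217.5]
orientation: [0.081, 2.199, -2.176]
contact_force: [0.4, -0.9, -0.6]
finger_gap: 53.8
```

```bash
python3 s.py
```

```text
6.9 [521.5 -21.9 217.5] tip [528.3 -20.9 120.7] [[-0.998, 0.07, -0.004], [0.005, 0.01, -1.0], [-0.07, -0.997, -0.011]] [-0.22   0.149  1.798  0.028  1.128  1.344] [-0.003 -0.014 -0.006 -0.003  0.004 -0.002] [ 0.3757752  -0.85252493 -0.58781208] 53.792730227104414
```

Emit:
carry_out(commands=[[0.6,0.001,0.01,0,0],[0.6,0.001,0.01,0,0]])

```text
time_s: 7.1
tool_pos: [522.0, -22.1, 198.0]
orientation: [0.086, 2.196, -2.175]
contact_force: [1.1, -0.2, -1.6]
finger_gap: 53.9
```

```bash
python3 s.py
```

```text
7.1 [522.  -22.1 198. ] tip [529.2 -21.2 101.3] [[-0.997, 0.074, -0.004], [0.005, 0.009, -1.0], [-0.074, -0.997, -0.01]] [-0.22   0.174  1.815  0.029  1.082  1.343] [-0.     0.127  0.077  0.004 -0.234 -0.006] [ 1.12345653 -0.22515789 -1.58715867] 53.92427634210757
```

No contact so far. Ring underside is about 98 mm, with 22 mm to go.

Emit:
carry_out(commands=[[0.6,0.002,0.008,0,0],[0.6,0.001,0.006,0,0]])

```text
time_s: 7.3
tool_pos: [519.2, -21.9, 181.4]
orientation: [0.084, 2.198, -2.176]
contact_force: [0.1, 0.5, -1.2]
finger_gap: 53.6
```

```bash
python3 s.py;python3 look.py f
```

```text
7.3 [519.2 -21.9 181.4] tip [526.2 -20.9  84.7] [[-0.997, 0.072, -0.004], [0.005, 0.01, -1.0], [-0.072, -0.997, -0.01]] [-0.221  0.193  1.833  0.029  1.048  1.341] [-0.003  0.087  0.058  0.003 -0.148 -0.005] [ 0.07314488  0.52230835 -1.16770657] 53.62170363694648
```

View pics/f.png

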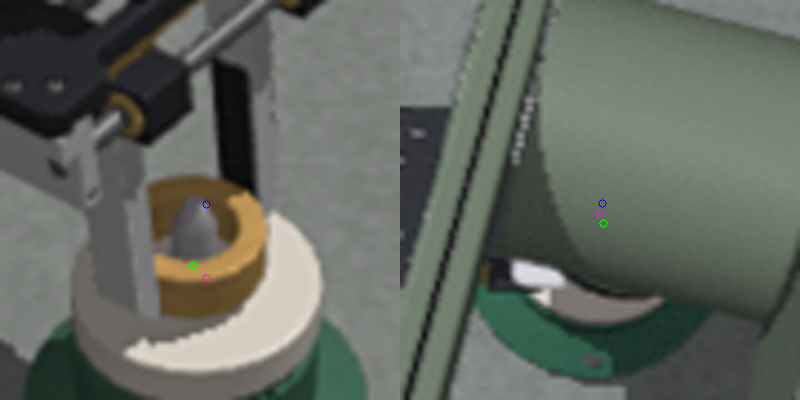

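The spindle now shows centred in the ring bore (crop 197,225). Lowering onto the wheel.

Emit:
carry_out(commands=[[0.6,0,0.004,0,0],[0.6,0,0.001,0,0]])

```text
time_s: 7.6
tool_pos: [519.3, -21.8, 175.8]
orientation: [0.083, 2.199, -2.176]
contact_force: [0.1, 0.9, -1.3]
finger_gap: 53.4
```

```bash
python3 s.py
```

```text
7.6 [519.3 -21.8 175.8] tip [526.2 -20.8  79.1] [[-0.997, 0.071, -0.004], [0.005, 0.01, -1.0], [-0.071, -0.997, -0.01]] [-0.221  0.202  1.835  0.03   1.037  1.341] [ 0.001  0.009 -0.01   0.002 -0.025  0.001] [ 0.08506306  0.9054946  -1.28635439] 53.43158202683059
```

Emit:
carry_out(commands=[[0.6,0,0.002,0,0],[0.6,0,0.001,0,0]])

```text
time_s: 7.8
tool_pos: [520.5, -21.9, 175.8]
orientation: [0.084, 2.197, -2.176]
contact_force: [-0.3, -0.8, -1.2]
finger_gap: 53.7
```

```bash
python3 s.py
```

```text
7.8 [520.5 -21.9 175.8] tip [527.5 -21.   79. ] [[-0.997, 0.072, -0.004], [0.005, 0.01, -1.0], [-0.072, -0.997, -0.01]] [-0.22   0.203  1.834  0.029  1.036  1.341] [ 0.001  0.006 -0.007 -0.002 -0.006 -0.001] [-0.3119177  -0.84769119 -1.21443414] 53.689186221454584
```

Emit:
carry_out(commands=[[0.6,0,0.003,0,0]])

```text
time_s: 7.9
tool_pos: [520.9, -22.0, 175.5]
orientation: [0.083, 2.197, -2.176]
contact_force: [-13.9, 1.2, 28.4]
finger_gap: 53.6
```

Emit:
carry_out(commands=[[0.6,0,0.003,0,0]])

```text
time_s: 8.0
tool_pos: [521.8, -22.1, 175.6]
orientation: [0.083, 2.196, -2.176]
contact_force: [-7.1, 0.0, 16.1]
finger_gap: 53.6
```

Contact with the wheel, so I'm releasing.

Emit:
carry_out(commands=[[0.15,0,-0.001,0,0],[0.15,0,0,0,0],[0.15,0,0,0,0],[0.15,0,0,0,0]])

```text
time_s: 8.4
tool_pos: [523.7, -22.4, 178.9]
orientation: [0.09, 2.192, -2.174]
contact_force: [0.5, 0.2, 0.6]
finger_gap: 79.5
```

```bash
python3 s.py
```

```text
8.4 [523.7 -22.4 178.9] tip [531.4 -21.7  82.2] [[-0.997, 0.079, -0.003], [0.004, 0.008, -1.0], [-0.079, -0.997, -0.008]] [-0.22   0.202  1.827  0.029  1.037  1.341] [-0.     0.001 -0.001  0.003 -0.005 -0.   ] [0.47959757 0.17877975 0.62018024] 79.49284600834915
```

Emit:
carry_out(commands=[[0,0,-0.02,0,0],[0,0,-0.04,0,0],[0,0,-0.045,0.01,0],[0,0.01,0,0.045,0],[0,0.015,0,0.045,0]])

```text
time_s: 8.9
tool_pos: [490.0, -121.4, 281.8]
orientation: [0.074, 2.191, -2.17]
contact_force: [0.6, -0.7, 0.5]
finger_gap: 93.9
```

Emit:
carry_out(commands=[[0,0.02,0,0.045,0],[0,0.02,0,0.045,0],[0,0.02,0,0.045,0],[0,0,0,0.03,0],[0,0,0,0,0]])

```text
time_s: 9.4
tool_pos: [427.9, -296.2, 276.4]
orientation: [0.083, 2.187, -2.175]
contact_force: [0.1, -0.1, 0.4]
finger_gap: 94.1
```

```bash
python3 s.py
python3 - <<'E'
from h import *
ims={c:save(c,'g%s.png'%c) for c in('scene','top')}
fit({'top':ims['top']},'red',CAP,(428,-289.5))
fit({'scene':ims['scene']},'red',CAP,(428,-289.5))
v=ims['scene'][:,:,::-1];w=ims['top'][:,:,::-1]
cv2.imwrite('pics/g.png',np.hstack([cv2.resize(v[170:290,250:370],(400,400)),cv2.resize(w[180:300,276:396],(400,400))]))
E
```

```text
9.4 [ 427.9 -296.2  276.4] tip [ 435.4 -295.7  179.7] [[-0.997, 0.078, 0.002], [-0.002, 0.005, -1.0], [-0.078, -0.997, -0.005]] [-0.8    0.084  1.74   0.062  1.269  0.751] [-0.002 -0.023  0.049  0.02   0.034 -0.001] [ 0.10795586 -0.09011147  0.36754828] 94.06917958046039
red ['top'] [ 427.  -278.3] [(np.uint64(343), 654)] [ 0. -0.]
red ['top'] [ 427.  -278.3] [(np.uint64(343), 654)] [ 0. -0.]
red ['scene'] [ 427.7 -289.7] [(np.uint64(1362), 1507)] [ 0.04 -0.  ]
red ['scene'] [ 427.7 -289.7] [(np.uint64(1362), 1507)] [ 0.04 -0.  ]
```

View pics/g.png

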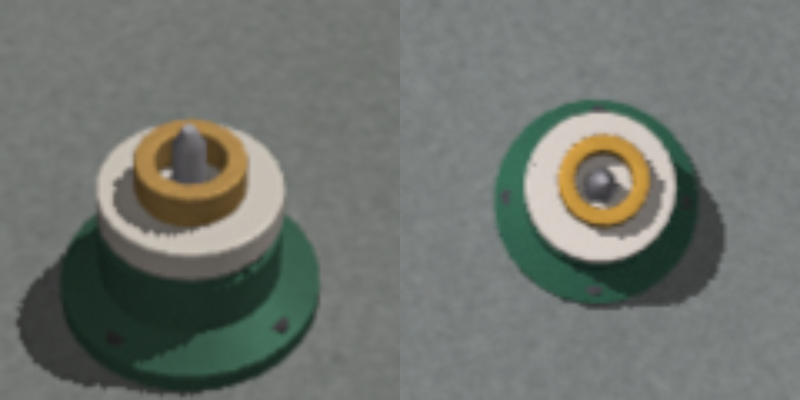

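The spacer lies flat on the wheel around the spindle, and the gripper is clear of it. The cap hasn't moved. Next is the cap grasp.

Emit:
carry_out(commands=[[0,0.01,0.03,-0.003,0],[0,0.005,0.045,-0.003,0],[0,0.004,0.045,0,0],[0,0.003,0.025,0,0],[0,0,0.002,0,0]])

```text
time_s: 10.0
tool_pos: [421.0, -279.3, 125.6]
orientation: [0.073, 2.181, -2.165]
contact_force: [-1.1, 0.1, 0.3]
finger_gap: 94.0
```

```bash
python3 s.py
```

```text
10.0 [ 421.  -279.3  125.6] tip [ 428.8 -278.6   29. ] [[-0.997, 0.081, 0.015], [-0.014, 0.008, -1.0], [-0.081, -0.997, -0.006]] [-0.788  0.259  1.894  0.078  0.939  0.723] [ 0.033  0.015  0.002  0.009 -0.036  0.004] [-1.08434727  0.12234048  0.26768108] 93.99695739352372
```

Emit:
carry_out(commands=[[0,0.001,0.003,0.01,0],[0,0.002,0.018,0.003,0]])

```text
time_s: 10.2
tool_pos: [422.6, -292.2, 107.0]
orientation: [0.072, 2.172, -2.165]
contact_force: [0.7, -1.0, 0.2]
finger_gap: 93.9
```

```bash
python3 s.py
```

```text
10.2 [ 422.6 -292.2  107. ] tip [ 430.9 -291.8   10.3] [[-0.996, 0.085, 0.019], [-0.019, 0.004, -1.0], [-0.086, -0.996, -0.003]] [-0.805  0.306  1.882  0.083  0.899  0.697] [-0.025  0.352  0.05   0.036 -0.38  -0.089] [ 0.73908122 -0.99126161  0.18579065] 93.93361945609524
```

Emit:
carry_out(commands=[[0.6,0.004,0.005,-0.002,0],[0.6,0,0,0,0]], squeeze=30)

```text
time_s: 10.4
tool_pos: [419.8, -290.8, 102.6]
orientation: [0.072, 2.17, -2.165]
contact_force: [-0.1, -0.4, 0.3]
finger_gap: 81.1
```

```bash
python3 s.py
```

```text
10.4 [ 419.8 -290.8  102.6] tip [ 428.2 -290.5    6. ] [[-0.996, 0.087, 0.02], [-0.02, 0.003, -1.0], [-0.087, -0.996, -0.002]] [-0.807  0.307  1.892  0.084  0.886  0.692] [ 0.003 -0.007 -0.024  0.003  0.003 -0.002] [-0.09749674 -0.39303186  0.25740055] 81.10238469864193
```

Emit:
carry_out(commands=[[0.6,0,0.002,0,0],[0.6,0,0.001,0,0],[0.6,0,0,0,0],[0.6,0,0,0,0],[0.6,0,0,0,0]])

```text
time_s: 10.9
tool_pos: [422.2, -292.7, 103.7]
orientation: [0.077, 2.161, -2.168]
contact_force: [-0.1, 0.8, -0.8]
finger_gap: 54.0
```

```bash
python3 s.py
```

```text
10.9 [ 422.2 -292.7  103.7] tip [ 431.1 -292.9    7.1] [[-0.996, 0.092, 0.021], [-0.021, -0.002, -1.0], [-0.092, -0.996, 0.004]] [-0.806  0.308  1.889  0.084  0.881  0.692] [-0.001 -0.003 -0.     0.001  0.002  0.001] [-0.14096984  0.75272478 -0.77778802] 54.046911570737635
```

Emit:
carry_out(commands=[[0.6,0,0,0,0],[0.6,0,-0.02,0,0],[0.6,0,-0.03,0,0],[0.6,0,-0.04,0,0],[0.6,0,-0.04,0,0]])

```text
time_s: 11.4
tool_pos: [406.3, -288.7, 229.2]
orientation: [0.063, 2.183, -2.16]
contact_force: [0.8, -0.8, -0.6]
finger_gap: 54.1
```

```bash
python3 s.py
```

```text
11.4 [ 406.3 -288.7  229.2] tip [ 414.  -287.6  132.5] [[-0.997, 0.079, 0.021], [-0.02, 0.012, -1.0], [-0.079, -0.997, -0.01]] [-0.824  0.092  1.836  0.071  1.17   0.7  ] [-0.059 -0.593 -0.272 -0.028  0.894  0.013] [ 0.84170026 -0.80351899 -0.64381462] 54.07290541543378
```

Emit:
carry_out(commands=[[0.6,-0.018,-0.01,-0.025,0],[0.6,-0.02,0,-0.04,0],[0.6,-0.02,0,-0.045,0],[0.6,-0.02,0,-0.045,0],[0.6,-0.018,0,-0.045,0]])

```text
time_s: 11.9
tool_pos: [502.4, -90.1, 257.8]
orientation: [0.095, 2.166, -2.174]
contact_force: [0.3, -0.6, -0.4]
finger_gap: 54.1
```

Emit:
carry_out(commands=[[0.6,-0.01,0,-0.04,0],[0.6,0,0,-0.015,0],[0.6,0,0,0,0]])

```text
time_s: 12.2
tool_pos: [513.1, -27.0, 258.7]
orientation: [0.086, 2.164, -2.168]
contact_force: [0.8, 0.9, -1.6]
finger_gap: 54.1
```

```bash
python3 s.py
```

```text
12.2 [513.1 -27.  258.7] tip [522.2 -27.1 162.1] [[-0.995, 0.095, 0.015], [-0.015, -0.001, -1.0], [-0.095, -0.996, 0.003]] [-0.231  0.07   1.794  0.022  1.185  1.317] [ 0.012  0.008 -0.006 -0.011 -0.009 -0.002] [ 0.78985688  0.89616604 -1.58978713] 54.07401958511349
```

Emit:
carry_out(commands=[[0.6,-0.004,0.012,-0.006,0],[0.6,0,0.015,0,0],[0.6,0,0,0,0]])

```text
time_s: 12.5
tool_pos: [519.8, -22.2, 230.1]
orientation: [0.088, 2.164, -2.169]
contact_force: [-0.2, 0.1, -1.2]
finger_gap: 53.9
```

```bash
python3 s.py; python3 look.py i
```

```text
12.5 [519.8 -22.2 230.1] tip [528.9 -22.4 133.6] [[-0.995, 0.095, 0.013], [-0.014, -0.002, -1.0], [-0.095, -0.996, 0.003]] [-0.218  0.117  1.806  0.02   1.125  1.332] [-0.009 -0.011 -0.022  0.003 -0.     0.001] [-0.19745451  0.12366661 -1.19832242] 53.88233777352826
```

View pics/i.png

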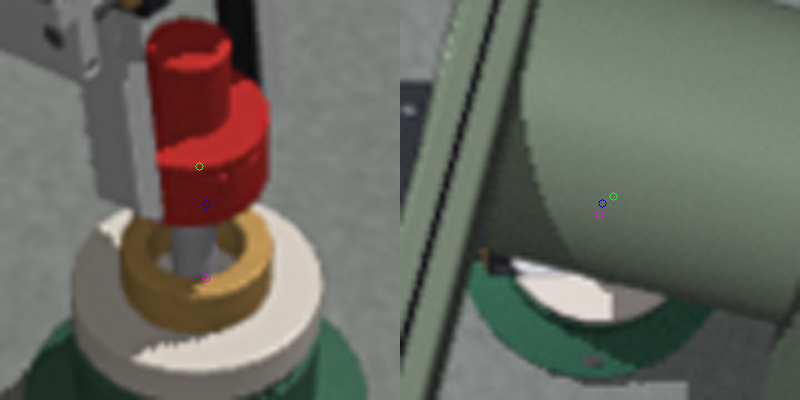

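The cap is level, knob up, and aligned with the spindle within about 2 mm (cap centre near column 192, spindle near 194). Lowering.

Emit:
carry_out(commands=[[0.6,0.001,0.01,0,0],[0.6,0.002,0.01,-0.001,0]])

```text
time_s: 12.8
tool_pos: [521.5, -23.3, 213.1]
orientation: [0.1, 2.158, -2.168]
contact_force: [0.5, -0.2, -0.8]
finger_gap: 53.8
```

```bash
python3 s.py
```

```text
12.8 [521.5 -23.3 213.1] tip [531.5 -23.7 116.6] [[-0.995, 0.103, 0.011], [-0.011, -0.004, -1.0], [-0.103, -0.995, 0.005]] [-0.219  0.139  1.822  0.021  1.079  1.332] [ 0.006  0.104  0.101  0.003 -0.239  0.011] [ 0.48863654 -0.15043881 -0.84085354] 53.81745449170427
```

Emit:
carry_out(commands=[[0.6,0.004,0.005,-0.002,0],[0.6,0.001,0.004,0,0]])

```text
time_s: 13.0
tool_pos: [516.3, -21.5, 201.6]
orientation: [0.099, 2.16, -2.17]
contact_force: [0.5, 0.4, -0.4]
finger_gap: 54.0
```

```bash
python3 s.py
```

```text
13.0 [516.3 -21.5 201.6] tip [526.1 -21.9 105.1] [[-0.995, 0.101, 0.01], [-0.01, -0.004, -1.0], [-0.101, -0.995, 0.005]] [-0.218  0.144  1.842  0.021  1.055  1.334] [-0.009  0.054  0.047 -0.    -0.108 -0.008] [ 0.49572704  0.42278696 -0.44919126] 54.023011456846774
```

Emit:
carry_out(commands=[[0.6,-0.001,0.002,0,0]])

```text
time_s: 13.1
tool_pos: [516.8, -21.5, 199.0]
orientation: [0.097, 2.161, -2.17]
contact_force: [-6.1, 0.3, 17.2]
finger_gap: 53.5
```

Emit:
carry_out(commands=[[0.6,0,0.002,0,0]])

```text
time_s: 13.2
tool_pos: [517.1, -21.5, 198.9]
orientation: [0.096, 2.161, -2.171]
contact_force: [-10.9, 1.6, 24.8]
finger_gap: 54.3
```

Contact at the expected height (TCP 199). I'll release, back off and check.

Emit:
carry_out(commands=[[0.1,0,-0.001,0,0],[0.1,0,0,0,0],[0.1,0,0,0,0],[0.1,0,0,0,0]])

```text
time_s: 13.6
tool_pos: [518.6, -21.6, 201.9]
orientation: [0.101, 2.158, -2.169]
contact_force: [-0.2, 0.3, 0.3]
finger_gap: 82.0
```

Emit:
carry_out(commands=[[0,0,-0.02,0,0],[0,0,-0.04,0,0],[0,0,-0.045,0,0],[0,0.01,0,0.045,0],[0,0.015,0,0.045,0]])

```text
time_s: 14.1
tool_pos: [483.9, -108.7, 306.3]
orientation: [0.086, 2.155, -2.164]
contact_force: [0.5, 0.2, -0.2]
finger_gap: 94.0
```

Emit:
carry_out(commands=[[0,0.015,0,0.045,0],[0,0.015,0,0.045,0],[0,0.01,0,0.045,0],[0,0,0,0.02,0],[0,0,0,0,0]])

```text
time_s: 14.6
tool_pos: [444.5, -274.6, 304.7]
orientation: [0.095, 2.15, -2.168]
contact_force: [0.4, 0.2, 0.5]
finger_gap: 93.7
```

```bash
python3 s.py; python3 - <<'E'
from h import *
ims={c:save(c,'j%s.png'%c) for c in('scene','top')}
v=ims['scene'][:,:,::-1];w=ims['top'][:,:,::-1]
cv2.imwrite('pics/j.png',np.hstack([cv2.resize(v[150:290,240:380],(400,400)),cv2.resize(w[170:310,266:406],(400,400))]))
E
```

```text
14.6 [ 444.5 -274.6  304.7] tip [ 454.7 -275.4  208.2] [[-0.994, 0.105, 0.017], [-0.018, -0.008, -1.0], [-0.105, -0.994, 0.009]] [-0.751  0.045  1.721  0.069  1.294  0.787] [-0.013 -0.01   0.022  0.01   0.017  0.001] [0.36003205 0.19572899 0.50571998] 93.74342014669597
```

View pics/j.png

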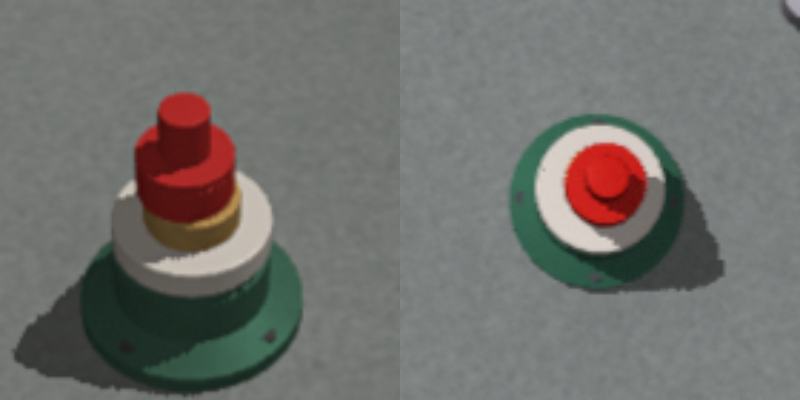

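The stack looks right: the cap is knob up on the spacer, with a slight sideways offset of 2–3 mm. I'll check its height numerically with an outline fit and confirm the black ring hasn't moved, then hand in.

```bash
python3 - <<'E'
from h import *
ims={c:cv2.imread('pics/j%s.png'%c)[:,:,::-1].copy() for c in('scene','top')}
for z in(90,96,102): print(z);fit(ims,'red',[(27,z,z+28),(14,z+28,z+58)],(527,-21))
for c in ims:
    a=cv2.imread('pics/'+{'scene':'a.png','top':'b.png'}[c])[:,:,::-1];u,v=proj(c,(652,208,10)).astype(int)
    print(c,'black ring diff',np.abs(a[v-25:v+25,u-25:u+25].astype(int)-ims[c][v-25:v+25,u-25:u+25]).mean().round(2))
sign_off();print(sense()['time_s'])
E
```

```text
90
red ['scene'] [519.9 -17.7] [(np.uint64(1180), 1297)] [ 0.01 -0.04]
red ['top'] [525.4 -21.8] [(np.uint64(631), 690)] [ 0.   -0.01]
red ['scene', 'top'] [522.8 -20.3] [(np.uint64(1180), 1304), (np.uint64(631), 689)] [ 0.44  1.7  -0.8   1.33]
96
red ['scene'] [524.  -22.8] [(np.uint64(1180), 1327)] [0.01 0.01]
red ['top'] [524.6 -21.6] [(np.uint64(631), 699)] [ 0.01 -0.01]
red ['scene', 'top'] [524.1 -22.2] [(np.uint64(1180), 1322), (np.uint64(631), 699)] [ 0.32 -0.15  0.31  0.23]
102
red ['scene'] [528.1 -27.7] [(np.uint64(1180), 1354)] [0.05 0.01]
red ['top'] [523.8 -21.3] [(np.uint64(631), 708)] [0.02 0.01]
red ['scene', 'top'] [525.5 -24.1] [(np.uint64(1180), 1344), (np.uint64(631), 710)] [ 0.17 -2.    1.5  -0.89]
scene black ring diff 1.3
top black ring diff 4.08
the job is handed in; nothing more can be done
the job is handed in; nothing more can be done
```

The job is done and handed in at about 15 s on the robot's clock. The brass spacer is over the spindle, flat on the wheel. The red cap sits on the spacer, knob up, and the gripper is open and clear of everything.

**What the last checks showed:**
- **Cap height:** the two cameras agree best with the cap's underside at 96 mm, which is the spacer's top face (residuals about 0.3 px, against 1–2 px for 90 or 102 mm). The cap also touched down at the expected height.
- **Spacer:** after release, both cameras showed it flat and round the spindle.
- **Forces:** the highest wrist reading I saw was about 30 N, when the spacer touched the wheel.

**Where checks disagreed or were weak:**
- **Cap offset:** the cap sits about 2–3 mm sideways of the spacer, within the bore clearance.
- **Spindle position:** the two cameras differed by about 4 mm, so I aligned by the ring and spindle as seen in the scene camera.
- **Tool tilt:** the tool tipped up to 6° as it moved. It was about the jaw axis, so both parts still went down level.
- **Black ring:** I never went near it. The patch of image around it barely changed in the scene camera (mean difference 1.3) but changed more in the top camera (4.1). I put that down to shadows or lighting, but I did not look at it again.

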